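# Show which onion goes in which ramekin

### The arm

A 6-joint arm with a two-finger parallel gripper is mounted at the origin on a cart in front of the work surface, level with it; the furniture and walls round the work are solid. World frame = base frame: x ahead of the robot, y to its left, z up, the work surface at z = 0. Lengths are in m, angles in rad, forces in N, time in s.
With the tool pointing down it reaches from about 0.375 to 0.975 m from the base axis. Payload 3.8 kg.
Tool frame: the origin (TCP) lies between the finger pads, 19 mm behind the fingertips; this is the grasp point; z points along the fingers, y is the line along which they close (so a half turn about z gives the same grasp; the last joint's range is limited). The gripper opens to 85 mm and grips with 20 to 120 N. Pads are 22 mm wide; open, the fingers measure 114 mm over their backs; the gripper's body (76 mm by 85 mm) begins 54 mm behind the grasp point. The pads swing forward as they close: fully open they stand 13 mm farther back than shut.
Start: joints at [-1.332, 0.264, 1.604, -0, 1.274, -0.037], TCP at [0.184, -0.649, 0.25] pointing down, gripper open.
Joint ranges: [-2.63, 2.63], [-0.94, 2.18], [0.31, 2.57], [-1.31, 4.45], [0, 2.66], [-2.55, 2.55]. Speed limits (rad/s): [2.57, 2.57, 3.14, 3.14, 3.14, 3.14].

### API

Orientations are given as a rotation vector (axis times angle).
In Python, from workcell import monitor, viewer, job gives the robot as it stands. The module is installed in compiled form; this text tells all that it offers.
- The arm moves only by the tool step_arm, never from a script. Its argument "series" is one flat list of numbers, 4 for each row, row after row: the shift along the tool's x, y, z in m, then the turn about the tool's z in rad. A call has 1 to 8 rows; each row is the pose to reach, as a shift and turn from the pose commanded when the call began, along the tool's axes at that moment; what a row does not reach only later rows make up. A row lasts 1/8 s, in which the tool goes at most 62.5 mm and 10.7 degrees, less where a joint would pass 70% of its speed; a pose out of reach is approached as far as the arm can. A call with a gripper value outside its range is refused whole. "gripper" is the opening, from 0 (shut) to 1 (fully open), set as the call begins (left out, the last holds). The fingers move at their own pace and stop on an object; "newtons" is the grip in N (left out, the last holds). Time passes only in rows, so rows that repeat a pose let the fingers close. It gives the time, the measured TCP pose, the force, the opening and the grip force at its end, in the units of the state.
- monitor.read_state(): the state, without advancing time (a new reading comes with each control period).
- viewer.read_camera(name): name is "scene" or "top"; returns a dict with "image" (400x640x3 uint8, red, green, blue), "intrinsics" (3x3 intrinsics, pixels), "T" (4x4, takes a point from camera to world coordinates). Camera axes: x right, y up, looking along -z (the intrinsics and any distortion apply to the point x, -y, -z); pixel columns grow to the right and rows downward; lengths in m; the calibration is good to about 2 mm. A picture is of the moment at which its call begins. There is no depth.
- job.finish_job(): hands the job in; it is judged then, once.
Trained networks look in a picture, given as the dict that the camera call returned (one of the last four; its "shot" number tells which), for a name from the list of things; names that differ only in an ending like _2 or _b are one class to them, and where a whole thing is asked for, a point or a joint stands for the part that bears it (a point fixed in the world has none). Each returns a list of dicts, best first, with "score" (0 to 1); they miss things now and then, are a little off and sometimes report something else, mostly with a low value. They report only what shows in the picture. A call takes as long as a camera call. They do not tell look-alikes from the thing itself.
- viewer.boxes_of(picture, label): "extent" ([centre column, centre row, width, height] in pixels, round what is visible of it).
- viewer.spot_point(picture, label): "point" ([column, row] in pixels: a listed point, or the origin of a listed thing).
The state is a dict: "time": time; "q": joint angles; "joint_vel": joint speeds; "joint_torque": joint torques, N m; "tool_pos": TCP position; "tcp_rot": TCP orientation; "wrist_force": force on the tool from outside, world axes, zero at the start; "torque": the same for the moment, N m; "width": opening from 0.0 (shut) to 1.0 (fully open); "grip_force": force on a finger pad.
Only numpy, scipy, OpenCV 4.12 (cv2) and the standard library are available. Lean on these libraries where they do the work, as an engineer would, in place of code of your own. Each camera call takes 0.05 s, during which the arm holds its last target. There are 200 camera calls.

### The job

Show your colleague what is still to be put away, touching nothing: point straight down, fingertips a few centimetres above, at the small brown onion that was left standing on the worktop, and pause there for two seconds; then raise your hand clear of the things and point in the same way at the middle of the one empty white ramekin, where that onion belongs, pausing again for two seconds. Do not point at, or pass low over, any of the other ramekins or the large onion, potato and egg cup, and finish with your hand still pointing at the empty ramekin.

Things in the scene. Friction and masses are not known exactly. Their poses are not given: they have to be found in the camera images.
- onion_left_out: the small brown onion that stands by itself on the worktop, in the front row with a large onion, a potato and an egg cup: round, 43 mm across, 46 mm high with its stalk. Loose. Origin: centre of its underside, on the worktop (z = 0); z up
- ramekin_empty: the empty one of four identical fluted white ramekins in the back row: 97 mm across, 42 mm high, open at the top, walls 12 mm, inner floor 6 mm up. Loose. Origin: centre of its underside; z up
- mouth (a point): centre of the open mouth of the empty ramekin, level with its rim, 42 mm above the worktop. A fixed wall shelf overhangs the worktop behind the ramekins (front edge at x = 0.665 m, underside 0.48 m above the worktop): keep the wrist out of it; 0.19 m is high enough for the tool point when passing over the things.
- ramekin_a: like ramekin_empty, but with a small brown onion (38 to 43 mm) sitting in it, whose top is 45 to 55 mm above the worktop; not to be pointed at. Origin: centre of the ramekin's underside
- ramekin_b: like ramekin_empty, but with a small brown onion (38 to 43 mm) sitting in it, whose top is 45 to 55 mm above the worktop; not to be pointed at. Origin: centre of the ramekin's underside
- ramekin_c: like ramekin_empty, but with a small brown onion (38 to 43 mm) sitting in it, whose top is 45 to 55 mm above the worktop; not to be pointed at. Origin: centre of the ramekin's underside
- onion_large: large brown onion in the front row, 76 mm across, 68 mm high; not to be pointed at. Origin: centre of its underside
- potato: round dark red potato in the front row, 53 mm across, 46 mm high; not to be pointed at. Origin: centre of its underside
- egg_cup: cream stoneware egg cup in the front row, 50 mm across, 61 mm high; not to be pointed at. Origin: centre of its underside
Not all that is in view belongs to the job. What is shaped like the ramekin_empty but red is not meant.

How it is judged:
On the way, in this order (a step that is already met when the one before it is completed fails the run):
1. points straight down (within 30 degrees) at the left-out small onion: tool point within 25 mm of its middle seen from above and 20 to 90 mm above its top, for 1.5 s (horizontal distance between the grasp point and onion_left_out below 0.025 m and height (world z) of the grasp point between 0.066 and 0.136 m and (angle between the grasp point's own z axis and vertical above 2.6 rad or angle between the grasp point's own z axis and vertical below 0.54 rad)), for 1.5 s.
2. then points straight down at the empty ramekin: tool point within 35 mm of its middle seen from above and 16 to 90 mm above its rim, for 1.5 s (horizontal distance between the grasp point and mouth below 0.035 m and height (world z) of the grasp point between 0.058 and 0.132 m and (angle between the grasp point's own z axis and vertical above 2.6 rad or angle between the grasp point's own z axis and vertical below 0.54 rad)), for 1.5 s.
At the end, for the whole second after the job is handed in: The hand still points straight down (within 30 degrees) at the empty ramekin, the tool point within 35 mm of its middle seen from above and 16 to 90 mm above its rim; the small onion, the ramekins and the other things in the two rows are within 10 mm of where they stood (all of step 2 and distance of each of onion_left_out, ramekin_empty, ramekin_a, ramekin_b, ramekin_c, onion_large, potato, egg_cup from where it was at the start of the episode below 0.01 m); the robot touches nothing.
It fails at once if the robot touches anything (over 0.5 N) (contact force between any of the fingers, the arm and anything else above 0.5 N).
It fails at once if the small onion, a ramekin or another thing in the two rows is moved by 15 mm, pushed or lifted (distance of any of onion_left_out, ramekin_empty, ramekin_a, ramekin_b, ramekin_c, onion_large, potato, egg_cup from where it was at the start of the episode above 0.015 m).
It fails at once if points at or passes low over a wrong thing: the tool point within 30 mm of its middle seen from above and less than 135 mm above the worktop ((horizontal distance between the grasp point and ramekin_a below 0.03 m and height (world z) of the grasp point below 0.135 m) or (horizontal distance between the grasp point and ramekin_b below 0.03 m and height (world z) of the grasp point below 0.135 m) or (horizontal distance between the grasp point and ramekin_c below 0.03 m and height (world z) of the grasp point below 0.135 m) or (horizontal distance between the grasp point and onion_large below 0.03 m and height (world z) of the grasp point below 0.135 m) or (horizontal distance between the grasp point and potato below 0.03 m and height (world z) of the grasp point below 0.135 m) or (horizontal distance between the grasp point and egg_cup below 0.03 m and height (world z) of the grasp point below 0.135 m)).
It also fails if it takes over 35 s, if anything falls off the work surface, if the arm or the gripper's body presses on something with over 40 N, if the wrist force passes 120 N, or if a joint passes its speed limit or range.

## Working session

There is one attempt and no reset: what is moved stays moved. The work goes in short steps, Python scripts to look and compute and a tool call to move; the robot and the scene stay as the last step left them, time stands still between calls to the robot, and variables do not carry over. Pictures are saved under pics/ and viewed, at most 10 in all, crops included, and the job is handed in when it is done.

Besides the shell and the picture viewer there is one more tool, called after "Request:" by a JSON object that holds its "api" and its "payload", one argument or row to a line. step_arm: Moves the arm, as the interface text tells. Its arguments: {"type":"object","properties":{"series":{"type":"array"},"gripper":{"type":"number"},"newtons":{"type":"number"}},"required":["series"]}

```bash
mkdir -p pics; cat > h.py <<'E'
import numpy as np, cv2
from workcell import monitor, viewer, job
def ray(p,uv):
    K=np.array(p["intrinsics"]);T=np.array(p["T"])
    d=np.linalg.inv(K)@[uv[0],uv[1],1]; d=T[:3,:3]@[d[0],-d[1],-d[2]]
    return T[:3,3],d
def atz(p,uv,z):
    o,d=ray(p,uv); return (o+d*(z-o[2])/d[2]).round(3)
def tri(r):
    A=0;b=0
    for o,d in r:
        d=d/np.linalg.norm(d);M=np.eye(3)-np.outer(d,d);A=A+M;b=b+M@o
    return np.linalg.solve(A,b).round(3)
E
python3 - <<'E'
from h import *
for n in("scene","top"):
    p=viewer.read_camera(n); cv2.imwrite(f"pics/{n}0.png",p["image"][:,:,::-1])
    print(n,[k for k in p if k!="image"],np.array(p["T"])[:3,3])
    for l in("onion_left_out","ramekin_empty","ramekin_a","mouth","onion_large","potato","egg_cup"):
        for f,k,z in((viewer.boxes_of,"extent",.03),(viewer.spot_point,"point",.042 if l=="mouth" else 0)):
            for r in f(p,l)[:6]: print(l,k,round(r["score"],2),np.round(r[k]),atz(p,r[k][:2],z)[:2])
s=monitor.read_state();print(s["time"],s["tool_pos"],s["tcp_rot"])
E
```

```text
scene ['intrinsics', 'T', 'shot'] [-0.11248373  0.55784492  0.43323084]
onion_left_out extent 0.84 [325. 224.  20.  15.] [0.423 0.119]
onion_left_out point 0.81 [325. 228.] [0.452 0.096]
ramekin_empty extent 0.83 [215. 278.  57.  48.] [0.407 0.38 ]
ramekin_empty point 0.69 [218. 287.] [0.418 0.375]
ramekin_empty point 0.67 [240. 232.] [0.562 0.253]
ramekin_a extent 0.9 [394. 168.  36.  23.] [ 0.547 -0.249]
ramekin_a extent 0.76 [310. 207.  41.  36.] [0.51  0.093]
ramekin_a point 0.98 [392. 171.] [ 0.581 -0.282]
ramekin_a point 0.96 [341. 190.] [ 0.58 -0.07]
ramekin_a point 0.82 [309. 210.] [0.547 0.069]
mouth extent 0.89 [217. 276.  59.  50.] [0.41  0.377]
mouth extent 0.66 [238. 223.  44.  37.] [0.555 0.26 ]
mouth extent 0.19 [381. 201.  17.  20.] [ 0.421 -0.058]
mouth point 0.92 [236. 213.] [0.579 0.249]
mouth point 0.83 [218. 263.] [0.428 0.364]
onion_large extent 0.89 [426. 178.  26.  23.] [ 0.438 -0.257]
onion_large point 0.58 [428. 187.] [ 0.432 -0.268]
potato extent 0.52 [383. 200.  20.  21.] [ 0.423 -0.066]
potato point 0.58 [381. 204.] [ 0.45  -0.092]
egg_cup extent 0.89 [27
[... 806 characters left out ...]
5  0.072]
ramekin_a point 0.59 [417. 177.] [ 0.576 -0.269]
mouth extent 0.94 [213. 227.  37.  29.] [0.421 0.366]
mouth extent 0.59 [252. 178.  29.  34.] [0.572 0.25 ]
mouth point 0.81 [208. 228.] [0.419 0.377]
mouth point 0.7 [248. 177.] [0.572 0.259]
onion_large extent 0.89 [423. 217.  26.  26.] [ 0.445 -0.271]
onion_large point 0.78 [420. 220.] [ 0.44 -0.27]
potato extent 0.49 [360. 222.  20.  18.] [ 0.432 -0.08 ]
potato point 0.49 [357. 220.] [ 0.442 -0.074]
potato point 0.43 [418. 180.] [ 0.568 -0.27 ]
egg_cup extent 0.5 [250. 226.  16.  13.] [0.424 0.253]
egg_cup point 0.68 [251. 226.] [0.426 0.256]
1.5 [ 0.1838071  -0.64949953  0.25001406] [3.11170937e+00 4.31847748e-01 1.53505151e-05]
```

```bash
python3 - <<'E'
import cv2,numpy as np
a=cv2.imread("pics/scene0.png")[130:330,170:470];b=cv2.imread("pics/top0.png")[140:260,180:460]
cv2.imwrite("pics/c1.png",cv2.resize(a,None,fx=2.6,fy=2.6,interpolation=3));cv2.imwrite("pics/c2.png",cv2.resize(b,None,fx=2.8,fy=2.8,interpolation=3))
E
```

```text
(no output)
```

View pics/c1.png

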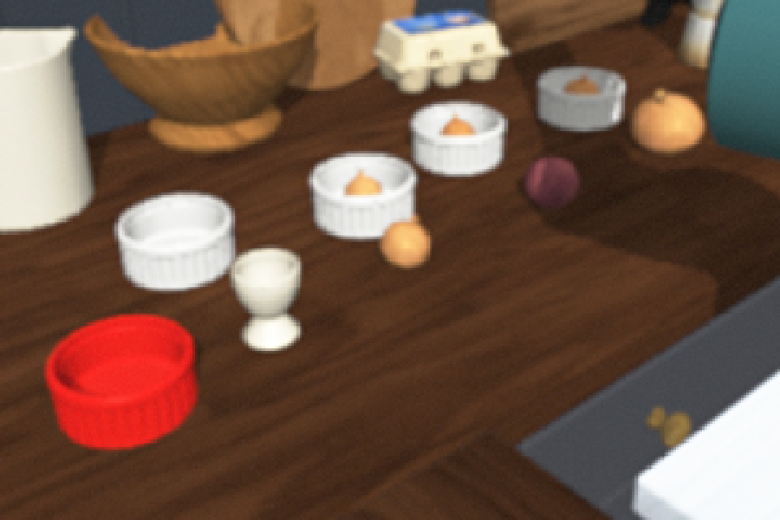

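View pics/c2.png

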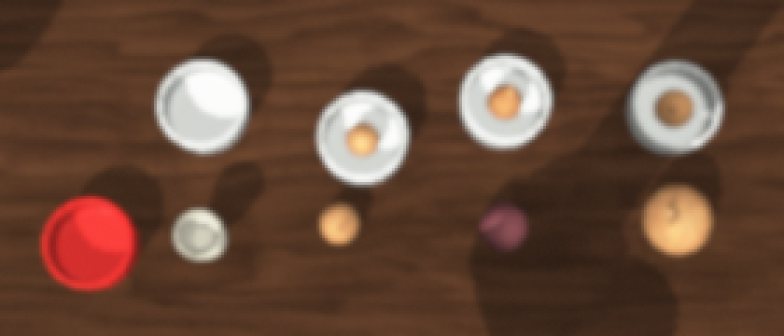

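View pics/scene0.png

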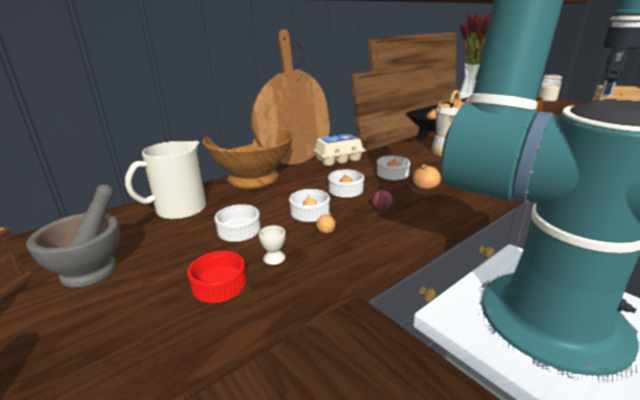

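```bash
python3 - <<'E'
from h import *
S=viewer.read_camera("scene");T=viewer.read_camera("top")
print("onion",tri([ray(S,(325.8,223.5)),ray(T,(301.1,220))]),"z.023",atz(S,(325.8,223.5),.021),atz(T,(301.1,220),.021))
print("ram",tri([ray(S,(237.7,215.5)),ray(T,(252.1,177.9))]),atz(S,(237.7,215.5),.042),atz(T,(252.1,177.9),.042))
print("jug foot",atz(S,(179,210),0),atz(S,(179,217),0), "white bottle foot",atz(S,(440,152),0))
from scipy.spatial.transform import Rotation as R
s=monitor.read_state();M=R.from_rotvec(s["tcp_rot"]).as_matrix();print(M.round(4))
p=s["tool_pos"]
for w in([.42,-.42,.25],[.5,-.2,.25],[.437,.096,.20],[.437,.096,.1],[.575,.255,.2]): print(w,(M.T@(np.array(w)-p)).round(4))
E
```

```text
onion [0.442 0.1   0.017] z.023 [0.437 0.105 0.021] [0.441 0.099 0.021]
ram [0.571 0.249 0.038] [0.565 0.253 0.042] [0.57  0.248 0.042]
jug foot [0.762 0.32  0.   ] [0.726 0.333 0.   ] white bottle foot [ 0.587 -0.547  0.   ]
[[ 0.9622  0.2723 -0.    ]
 [ 0.2723 -0.9622  0.    ]
 [-0.     -0.     -1.    ]]
[0.42, -0.42, 0.25] [ 0.2898 -0.1565 -0.    ]
[0.5, -0.2, 0.25] [ 0.4266 -0.3464 -0.    ]
[0.437, 0.096, 0.2] [ 0.4466 -0.6483  0.05  ]
[0.437, 0.096, 0.1] [ 0.4466 -0.6483  0.15  ]
[0.575, 0.255, 0.2] [ 0.6227 -0.7637  0.05  ]
```

View pics/top0.png

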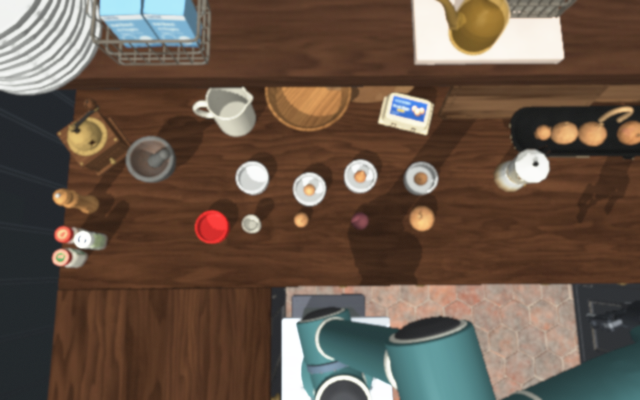

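The images show the onion left out at about (0.442, 0.100) (top-view pixel 301,220; scene 326,223). It is the only small onion not in a ramekin.

Two empty dishes could be the ramekin:
- **White, top-view pixel 252,178:** this is the one meant. It is white, empty and in the back row, at about (0.570, 0.249).
- **Red, top-view pixel 211,227:** this is the look-alike and is not meant.

The other three white ramekins, at pixels 309,189, 360,176 and 420,178, each hold an onion. I'll move now.

Request:
{"api": "step_arm", "payload": {
  "series": [0.028,-0.022,0,0,0.056,-0.044,0,0,0.083,-0.066,0,0,0.111,-0.088,0,0,0.139,-0.11,0,0,0.167,-0.131,0,0,0.194,-0.153,0,0,0.222,-0.175,0,0]
}}

```text
time: 2.6
tool_pos: [0.3503, -0.4197, 0.2502]
tcp_rot: [3.111, 0.432, 0.0]
wrist_force: [0.6, -0.2, 0.9]
width: 0.998
grip_force: 0.0
```

Request:
{"api": "step_arm", "payload": {
  "series": [0.02,-0.029,0,0,0.04,-0.059,0,0,0.06,-0.088,0,0,0.08,-0.118,0,0,0.1,-0.147,0,0,0.12,-0.176,0,0,0.14,-0.206,0,0,0.16,-0.235,0,0]
}}

```text
time: 3.6
tool_pos: [0.44, -0.1498, 0.2503]
tcp_rot: [3.111, 0.432, 0.001]
wrist_force: [1.3, 0.9, 0.1]
width: 0.999
grip_force: 0.0
```

Request:
{"api": "step_arm", "payload": {
  "series": [0.009,-0.03,0,0,0.018,-0.06,0,0,0.026,-0.09,0,0,0.035,-0.12,0,0,0.044,-0.15,0,0,0.053,-0.18,0,0,0.061,-0.21,0,0,0.07,-0.24,0,0]
}}

```text
time: 4.6
tool_pos: [0.4417, 0.1001, 0.2503]
tcp_rot: [3.112, 0.432, 0.001]
wrist_force: [0.8, -1.3, 0.2]
width: 1.003
grip_force: 0.0
```

Request:
{"api": "step_arm", "payload": {
  "series": [0,0,0.02,0,0,0,0.04,0,0,0,0.05,0]
}}

```text
time: 4.97
tool_pos: [0.4411, 0.0991, 0.199]
tcp_rot: [3.112, 0.432, -0.002]
wrist_force: [0.4, 0.5, 0.5]
width: 0.998
grip_force: 0.0
```

```bash
python3 - <<'E'
from h import *
s=monitor.read_state();print(s["time"],s["tool_pos"])
for n in("scene","top"):
    p=viewer.read_camera(n); cv2.imwrite(f"pics/{n}1.png",p["image"][:,:,::-1])
    for l in("onion_left_out","mouth"):
        for r in viewer.boxes_of(p,l): print(n,l,round(r["score"],2),np.round(r["extent"]),atz(p,r["extent"][:2],.022 if "on" in l else .03))
E
```

```text
4.975 [0.44106316 0.09908069 0.19898512]
scene onion_left_out 0.67 [327. 224.  19.  22.] [0.433 0.104 0.022]
scene mouth 0.92 [236. 224.  47.  35.] [0.553 0.265 0.03 ]
scene mouth 0.64 [217. 277.  60.  51.] [0.407 0.378 0.03 ]
top onion_left_out 0.4 [302. 224.  13.   8.] [0.43  0.095 0.022]
top mouth 0.95 [211. 227.  37.  29.] [0.421 0.372 0.03 ]
top mouth 0.68 [359. 175.  37.  33.] [ 0.579 -0.081  0.03 ]
top mouth 0.56 [249. 176.  26.  37.] [0.578 0.258 0.03 ]
```

View pics/scene1.png

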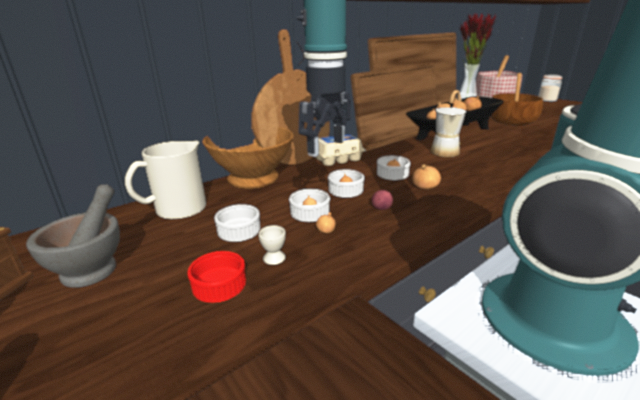

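The gripper is right above the small onion (column 326 in the picture), and nothing has moved. I'll lower it and pause.

Request:
{"api": "step_arm", "payload": {
  "series": [0,0,0.03,0,0,0,0.06,0,0,0,0.085,0,0,0,0.1,0,0,0,0.1,0,0,0,0.1,0,0,0,0.1,0,0,0,0.1,0]
}}

```text
time: 6.28
tool_pos: [0.4424, 0.0991, 0.1008]
tcp_rot: [-3.112, -0.432, -0.003]
wrist_force: [-0.5, 0.2, 0.0]
width: 1.0
grip_force: 0.0
```

Request:
{"api": "step_arm", "payload": {
  "series": [0,0,0,0,0,0,0,0,0,0,0,0,0,0,0,0,0,0,0,0,0,0,0,0,0,0,0,0,0,0,0,0]
}}

```text
time: 7.28
tool_pos: [0.4417, 0.099, 0.1]
tcp_rot: [3.112, 0.432, -0.0]
wrist_force: [-0.0, -1.2, -0.3]
width: 1.0
grip_force: 0.0
```

Request:
{"api": "step_arm", "payload": {
  "series": [0,0,0,0,0,0,0,0,0,0,0,0,0,0,0,0,0,0,0,0,0,0,0,0,0,0,0,0,0,0,0,0]
}}

```text
time: 8.28
tool_pos: [0.4417, 0.099, 0.1]
tcp_rot: [-3.112, -0.432, -0.0]
wrist_force: [0.3, 1.0, 0.8]
width: 1.001
grip_force: 0.0
```

Request:
{"api": "step_arm", "payload": {
  "series": [0,0,-0.03,0,0,0,-0.06,0,0,0,-0.09,0,0,0,-0.1,0,0,0,-0.1,0]
}}

```text
time: 8.9
tool_pos: [0.442, 0.0991, 0.2002]
tcp_rot: [-3.112, -0.432, -0.002]
wrist_force: [-0.1, 0.2, -0.5]
width: 0.997
grip_force: 0.0
```

Request:
{"api": "step_arm", "payload": {
  "series": [0.021,-0.014,0,0,0.042,-0.028,0,0,0.062,-0.041,0,0,0.083,-0.055,0,0,0.104,-0.069,0,0,0.125,-0.083,0,0,0.146,-0.097,0,0,0.166,-0.11,0,0]
}}

```text
time: 9.9
tool_pos: [0.5709, 0.2503, 0.1973]
tcp_rot: [3.111, 0.432, -0.006]
wrist_force: [-0.8, -1.0, -0.1]
width: 1.003
grip_force: 0.0
```

```bash
python3 - <<'E'
from h import *
s=monitor.read_state();print(s["time"],s["tool_pos"])
p=viewer.read_camera("scene"); cv2.imwrite("pics/scene2.png",cv2.resize(p["image"][80:300,150:430,::-1],None,fx=2.5,fy=2.5))
E
```

```text
9.9 [0.57087035 0.25032844 0.19728584]
```

View pics/scene2.png

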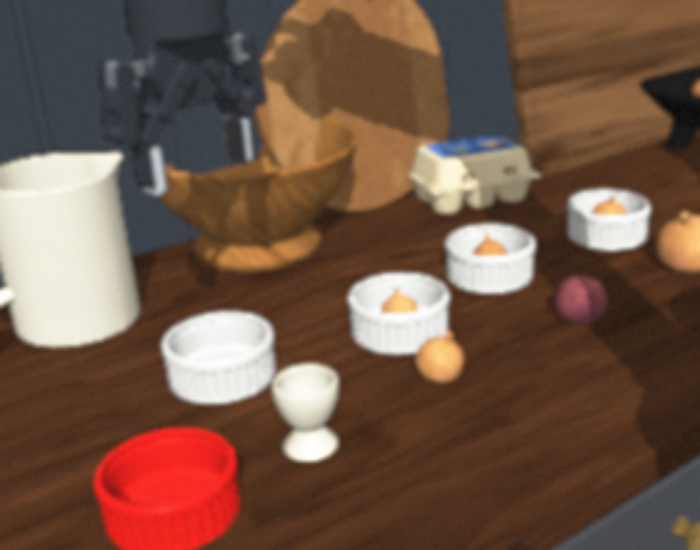

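The hand is above the empty white ramekin (crop 218,355) and clear of the jug and bowl. I'll lower it and pause.

Request:
{"api": "step_arm", "payload": {
  "series": [0,0,0.03,0,0,0,0.06,0,0,0,0.085,0,0,0,0.1,0,0,0,0.1,0,0,0,0.1,0,0,0,0.1,0,0,0,0.1,0]
}}

```text
time: 10.95
tool_pos: [0.5722, 0.2504, 0.1011]
tcp_rot: [-3.111, -0.432, -0.003]
wrist_force: [0.1, 0.6, 0.2]
width: 1.0
grip_force: 0.0
```

Request:
{"api": "step_arm", "payload": {
  "series": [0,0,0,0,0,0,0,0,0,0,0,0,0,0,0,0,0,0,0,0,0,0,0,0,0,0,0,0,0,0,0,0]
}}

```text
time: 11.95
tool_pos: [0.5715, 0.2501, 0.1]
tcp_rot: [3.112, 0.432, 0.0]
wrist_force: [0.8, 0.2, 0.4]
width: 1.0
grip_force: 0.0
```

Request:
{"api": "step_arm", "payload": {
  "series": [0,0,0,0,0,0,0,0,0,0,0,0,0,0,0,0,0,0,0,0,0,0,0,0,0,0,0,0,0,0,0,0]
}}

```text
time: 12.95
tool_pos: [0.5715, 0.2501, 0.1]
tcp_rot: [-3.112, -0.432, -0.0]
wrist_force: [0.7, 0.2, 0.1]
width: 0.999
grip_force: 0.0
```

```bash
python3 - <<'E'
from h import *
s=monitor.read_state();print(s["time"],s["tool_pos"])
p=viewer.read_camera("scene"); cv2.imwrite("pics/scene3.png",cv2.resize(p["image"][80:300,150:430,::-1],None,fx=2.5,fy=2.5))
E
```

```text
12.95 [0.57152377 0.25008819 0.10001108]
```

View pics/scene3.png

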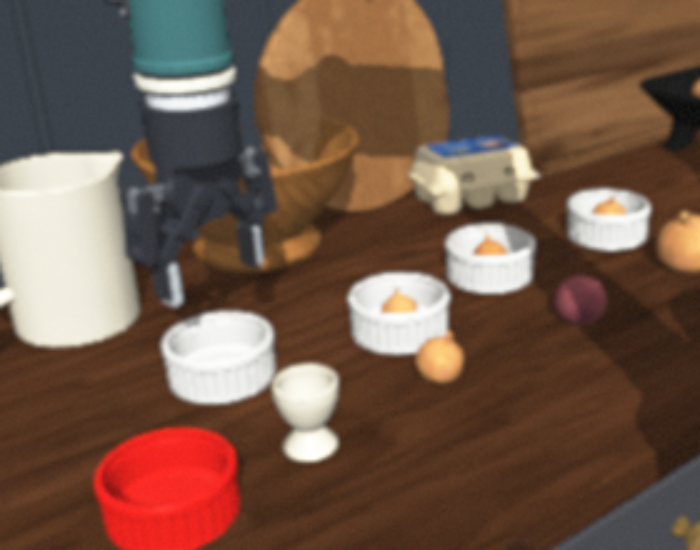

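The fingers (crop 175,290 and 255,250) sit centred above the empty white ramekin (218,350), and everything else stands where it was. I'm handing the job in.

```bash
python3 -c "
from workcell import job; print(job.finish_job())"
```

```text
the job is handed in; nothing more can be done
None
```

I pointed at the left-out small onion, raised the hand, then pointed at the empty white ramekin, pausing over two seconds at each; the hand is still pointing at the ramekin, nothing moved in the last picture, no contact showed in the force readings, and the job is handed in (no verdict was returned).

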